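Show the recorder from the counter display case

TASK

A customer wants to see the recorder lying in the clear counter display case. Slide the case's top panel fully open, tilt the recorder and draw it end first through the opening without forcing it against the case, and finish while still holding it up in the gripper, all of it at least a hand's breadth (80 mm) above the case, with the panel left open. Leave the drumstick and everything else in the case and on the counter where they are.

Things in the scene. Friction and masses are not known exactly. Their poses are not given: they have to be found in the camera images.
- case: Fixed counter display case, clear walls, aluminium edges, black base: 310 (its x) x 480 (its y) x 158 mm high; position and yaw vary. Origin: centre of its underside; x to its rear, y along its length, z up. Inner floor at z = 20 mm, inside 300 x 470 mm. Two clear panels cover its top: a fixed one over the +y half, a sliding one over the -y half
- opening (a point): Centre of the free opening left when the sliding panel is fully open, at the height of the rim (case y = -121, z = 158 mm). The opening is 218 mm long (case y = -230 to -12 mm) and 290 mm wide (case x). The rails along both long sides reach z = 158 mm, the end rail at the -y end z = 146 mm
- fixed_edge (a point): Middle of the lower edge of the fixed panel, where the opening ends (case y = -8, z = 140 mm). The fixed panel runs from here to the +y end of the case and is 5 mm thick; the opened sliding panel lies over it, its edge at case y = -12, z = 147 to 152 mm
- saddle_beak (a point): Middle of the top of one of two equal rubber saddles (case y = -150, z = 34 mm): a bar 150 mm long across x, 14 mm wide, 14 mm above the floor. Two instruments lie on the saddles along y, in lanes at case x = -45 and +45 mm, between ears 6 mm wide and 10 mm tall, 17.5 mm either side of the lane. Which lane holds the recorder varies
- saddle_foot (a point): Middle of the top of the other saddle, under the fixed panel (case y = +90, z = 34 mm)
- lid (a joint): Travel in m of the sliding top panel along the case's +y: 0 = closed, 0.213 = fully open against its stop, where it lies over the fixed panel. It starts closed or up to 40 mm open. It slides stiffly (about 2 N) and stays where it is left
- lid_pull (a point): Centre of the top face of the black pull on the sliding panel: an upright block 50 mm (case x) x 16 mm (case y) x 22 mm tall, at the panel's middle. The panel's top face is 22 mm below this point (z = 152 mm), the point itself at z = 174 mm and case y = -106.5 mm when closed
- recorder: Ivory plastic recorder (wind instrument), 330 mm long, about 90 to 140 g, lying along y in one lane, longer than the opening: beak under the sliding panel, foot under the fixed one, mid-length at case y = -42 to -18 mm. Origin: underside of the barrel at mid-length; y runs from beak to foot (as the case's y), z up; its axis is 12.5 mm above the origin. It balances near mid-length
- recorder_head (a point): Beak end of the recorder, on its axis. Along the axis from here: beak widening over 24 mm, plain round barrel 25 mm in diameter from 24 to 122 mm, ring of 29 mm diameter from 124 to 136 mm, slimmer middle (22 to 21 mm) from 138 to 245 mm, ring of 29 mm from 247 to 257 mm, foot of 25 mm widening to a 28 mm bell at 330 mm
- recorder_foot (a point): Foot (bell) end of the recorder, on its axis
- drumstick: Plain wooden drumstick, 330 mm long, 15 mm in diameter with a small bead tip, lying along y in the other lane of the case. Origin: underside at mid-length. Leave it
- harmonica: Harmonica, 26 x 102 x 20 mm, on the case floor at the front under the fixed panel. Origin: centre of underside. Leave it
- castanets: Pair of dark wooden castanets, 56 mm in diameter, 20 mm high, on the case floor at the rear under the fixed panel. Origin: centre of underside. Leave them
- doll_carton: Window carton with a doll, 100 x 150 x 185 mm, upright on the counter to the left. Origin: centre of underside. Leave it
- tambourine: Tambourine hoop, 175 mm in diameter, 40 mm high, flat on the counter to the right. Origin: centre of underside. Leave it

How it is judged:
On the way, in this order (a step that is already met when the one before it is completed fails the run):
1. the sliding panel is fully open (200 mm or more of its 213 mm) (value of joint lid above 0.2 m), for 0.2 s.
2. the recorder is tilted through the opening: beak end out above the rim, foot end still inside (z of recorder_head in the frame of case above 0.165 m and z of recorder_foot in the frame of case below 0.135 m), for 0.1 s.
At the end, for the whole second after the job is handed in: Both ends of the recorder are at least 62 mm above the case's rim (220 mm above its underside), the fingers grip it with more than 1 N, it does not touch the case, it is still (under 0.05 m/s), and the sliding panel is still open by 200 mm or more (z of each of recorder_head, recorder_foot in the frame of case above 0.22 m and contact force between the fingers and recorder above 1 N and contact force between recorder and case below 0.2 N and linear speed of recorder below 0.05 m/s and value of joint lid above 0.2 m); the arm keeps its last pose, push and grip.
It fails at once if the drumstick, the harmonica or the castanets in the case are shifted by more than 30 mm (distance of any of drumstick, harmonica, castanets from where it was at the start of the episode above 0.03 m).
It fails at once if the doll carton or the tambourine on the counter is shifted by more than 30 mm (distance of any of doll_carton, tambourine from where it was at the start of the episode above 0.03 m).
It fails at once if the recorder is forced against the case with more than 40 N (contact force between recorder and case above 40 N).
It also fails if it takes over 53 s, if anything falls off the work surface, if the arm or the gripper's body presses on something with over 40 N, if the wrist force passes 120 N, or if a joint passes its speed limit or range.

ROBOT

A 6-joint arm with a two-finger parallel gripper is mounted at the origin on the work surface. World frame = base frame: x ahead of the robot, y to its left, z up, the work surface at z = 0. Lengths are in m, angles in rad, forces in N, time in s.
With the tool pointing down it reaches from about 0.3 to 0.775 m from the base axis. Payload 14.6 kg.
Tool frame: the origin (TCP) lies between the finger pads; the fingertips stand ctrl.tip_extent ahead of it and the grasp point (between the pads) lies 3 mm ahead of it (ctrl.tip_extent is the distance from the TCP to the fingertips, in m); z points along the fingers, y is the line along which they close (so a half turn about z gives the same grasp; the last joint's range is limited). The gripper opens to 94 mm and grips with 3 to 60 N. Pads are 16 mm wide; open, the fingers measure 119 mm over their backs; the gripper's body (75 mm by 177 mm) begins 78 mm behind the grasp point.
Start: joints at [-0.067, 0.3, 1.521, -0, 1.321, -0.067], TCP at [0.55, -0, 0.227] pointing down, gripper open.
Joint ranges: [-3.03, 3.03], [-0.79, 2.21], [0.23, 2.52], [-1.04, 4.18], [0, 3.07], [-2.55, 2.55]. Speed limits (rad/s): [2.22, 2.22, 2.57, 3.14, 3.14, 3.14].

INTERFACE

Orientations are given as [roll, pitch, yaw] about the fixed x, y, z axes, in that order (R = Rz(yaw) Ry(pitch) Rx(roll)).
In Python, from station import ctrl gives the robot as it stands.
- The arm moves only by the tool shift_gripper, called after "Call:" as name(argument=value, ...) on one line, values as JSON. Schema: {"type":"object","properties":{"rows":{"type":"object","properties":{"plan":{"type":"array","items":{"type":"array","items":{"type":"number"},"minItems":6,"maxItems":6},"minItems":1,"maxItems":10}},"additionalProperties":false,"required":["plan"]},"aperture":{"type":"number"},"squeeze":{"type":"number"},"only":{"type":"string"},"quiet":{"type":"boolean"},"lines":{"type":"string"}},"required":["rows"],"additionalProperties":false}. rows is an object whose key "plan" holds a list of rows, 1 to 10 of them, each of 6 numbers: dx, dy, dz in shares of 0.75 m (1.0 is 0.75 m), then a rotation vector rx, ry, rz in shares of pi rad (1.0 is pi rad); each row shifts and turns the commanded pose from where the row before left it, along the tool's axes as they then stand; what a row does not reach is not made up. A row lasts 1/10 s, in which the tool goes at most 0.05 m and 0.15 rad, less where a joint would pass 70% of its speed; a pose out of reach is approached as far as the arm can. aperture is the finger opening in m, set as the call begins (left out keeps the last). The fingers move at their own pace and stop on an object; squeeze is the grip in N (left out, the last holds). Time passes only in rows, so rows that do not move let the fingers close. The tool returns the time, the measured TCP pose, the force, the opening and the grip force at its end. only (a regular expression) keeps the lines of the reply that match it, lines (a string "A,B") keeps lines A to B, and quiet returns only ok. Input that does not fit is refused with a message, and nothing moves.
- ctrl.get_obs(): the state, without advancing time (a new reading comes with each control period).
- ctrl.camera(name): name is "scene" or "side" or "wrist"; returns a dict with "pixels" (420x560x3 uint8, blue, green, red), "fx", "fy", "cx", "cy" (pixels), "extrinsics" (4x4, takes a point from camera to world coordinates). Camera axes: x right, y up, looking along -z (the intrinsics and any distortion apply to the point x, -y, -z); pixel columns grow to the right and rows downward; lengths in m; the calibration is good to about 2 mm. A picture is of the moment at which its call begins. There is no depth.
- ctrl.hand_in(): hands the job in; it is judged then, once.
The state is a dict: "time_s": time; "qpos": joint angles; "joint_vel": joint speeds; "tau": joint torques, N m; "ee_pos": TCP position; "eef_rot": TCP orientation; "force": force on the tool from outside, world axes, zero at the start; "moment": the same for the moment, N m; "grip_width": finger opening in m; "grip_force": force on a finger pad.
Only numpy, scipy, OpenCV 4.12 (cv2) and the standard library are available. Lean on these libraries where they do the work, as an engineer would, in place of code of your own. Each camera call takes 0.05 s, during which the arm holds its last target. There are 200 camera calls.

## Working session

There is one attempt and no reset: what is moved stays moved. The work goes in short steps, Python scripts to look and compute and a tool call to move; the robot and the scene stay as the last step left them, time stands still between calls to the robot, and variables do not carry over. Pictures are saved under pics/ and viewed, at most 10 in all, crops included, and the job is handed in when it is done.

```bash
ls; mkdir -p pics
```

Run:
```python
from station import ctrl
import cv2
for n in("scene","side"):
    c=ctrl.camera(n); cv2.imwrite(f"pics/{n}0.png",c["pixels"]); print(n,c["fx"],c["cx"],c["cy"],c["extrinsics"].round(3).tolist() if hasattr(c["extrinsics"],'round') else c["extrinsics"], [k for k in c])
print(ctrl.tip_extent, ctrl.get_obs())
```

```text
pics
station.py
scene 498.00511954223236 267.7627185860961 202.92260901969678 [[0.98, 0.173, -0.096, 0.412], [-0.198, 0.862, -0.467, -0.749], [0.001, 0.477, 0.879, 1.543], [0.0, 0.0, 0.0, 1.0]] ['pixels', 'fx', 'fy', 'cx', 'cy', 'extrinsics']
side 416.1842328566233 277.6622158976694 209.10075964800276 [[-0.922, 0.312, -0.227, 0.259], [-0.386, -0.767, 0.512, 0.707], [-0.014, 0.56, 0.828, 1.247], [0.0, 0.0, 0.0, 1.0]] ['pixels', 'fx', 'fy', 'cx', 'cy', 'extrinsics']
0.022 {'time_s': 0.1, 'qpos': array([-6.66142233e-02,  3.00443195e-01,  1.52151898e+00, -7.44013945e-06,
        1.32072747e+00, -6.65829582e-02]), 'joint_vel': array([-4.61314598e-05, -6.86056547e-04, -1.70811771e-03, -8.38338009e-05,
       -1.88912291e-03, -6.64545884e-04]), 'tau': array([ 1.84928511e-03, -5.32644153e+01, -3.53284299e+01,  7.10431044e-02,
        2.34944851e-02, -7.30603051e-05]), 'ee_pos': array([5.49779943e-01, 2.12810025e-06, 2.26927902e-01]), 'eef_rot': array([-3.14049762e+00, -6.57958457e-05,  1.57076687e+00]), 'force': array([ 0.02965122,  0.25599618, -1.0062248 ]), 'moment': array([-0.02105455,  0.0179415 ,  0.01742497]), 'grip_force': 0.0, 'grip_width': 0.09412264304177372}
```

View pics/scene0.png

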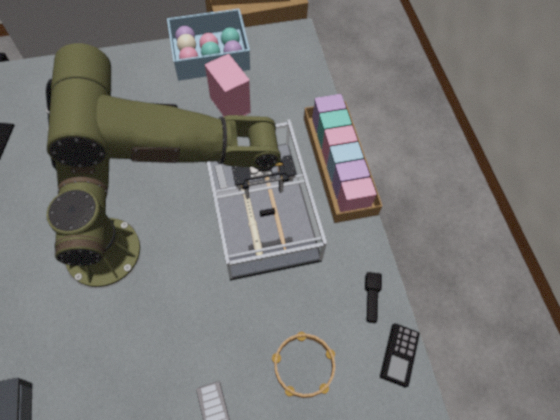

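View pics/side0.png

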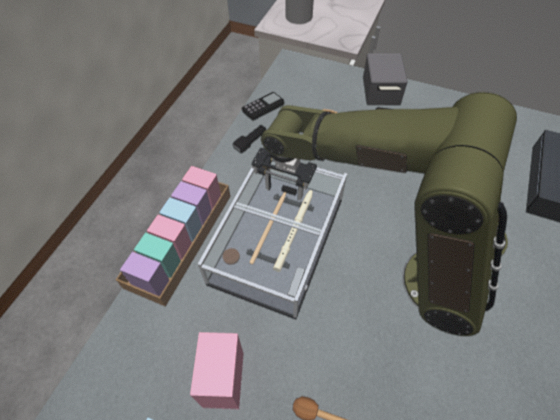

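Run:
```python
from station import ctrl
import cv2,numpy as np
a=cv2.imread("pics/scene0.png")[110:290,200:340]; b=cv2.imread("pics/side0.png")[150:320,190:360]
a=cv2.resize(a,None,fx=3,fy=3,interpolation=2);b=cv2.resize(b,None,fx=2.2,fy=2.2,interpolation=2)
o=np.zeros((540,800,3),'uint8');o[:540,:420]=a;o[:b.shape[0],424:424+b.shape[1]]=b
cv2.imwrite("pics/comp.png",o)
c=ctrl.camera("wrist");cv2.imwrite("pics/w0.png",c["pixels"]);print(c["fx"],c["cx"],c["cy"],c["extrinsics"].round(3).tolist())
```

```text
310.4695338246347 279.9974113060765 210.65847815759653 [[1.0, -0.001, 0.001, 0.549], [0.001, 0.969, 0.248, 0.073], [-0.002, -0.248, 0.969, 0.384], [0.0, 0.0, 0.0, 1.0]]
```

View pics/comp.png

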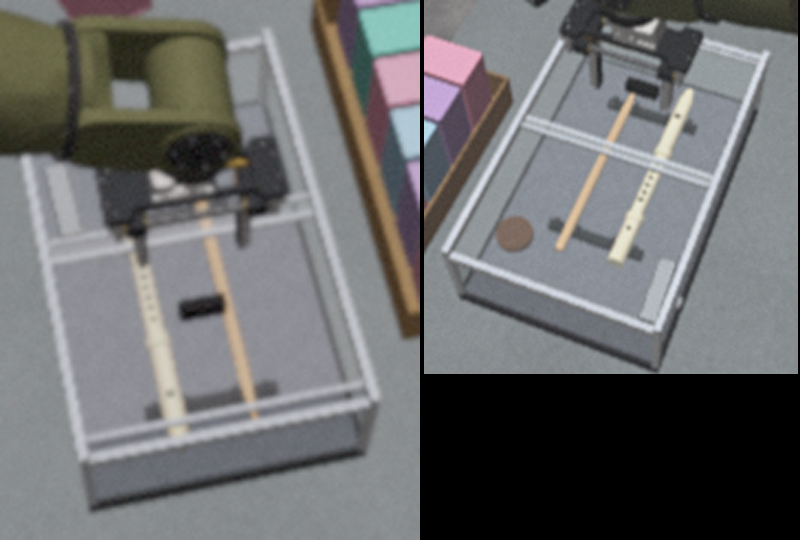

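View pics/w0.png

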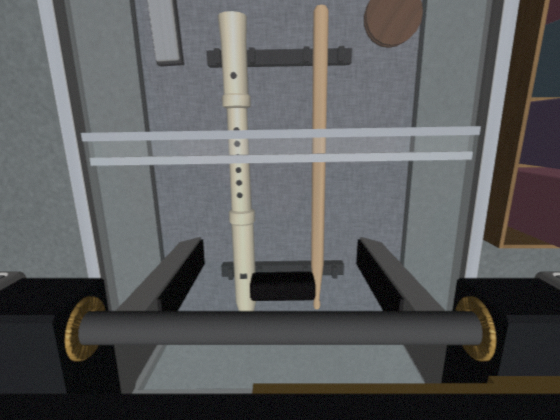

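Create h.py:
```python
import numpy as np
from scipy.optimize import least_squares
from scipy.spatial.transform import Rotation as R
def proj(c,p):
    E=np.array(c["extrinsics"]);q=(np.atleast_2d(p)-E[:3,3])@E[:3,:3]
    return np.c_[c["cx"]+c["fx"]*q[:,0]/-q[:,2], c["cy"]+c["fy"]*q[:,1]/q[:,2]]
def c2w(P,p):
    c,s=np.cos(P[2]),np.sin(P[2]);p=np.atleast_2d(p)
    return np.c_[P[0]+c*p[:,0]-s*p[:,1],P[1]+s*p[:,0]+c*p[:,1],p[:,2]]
def w2c(P,p): 
    return R.from_euler('z',-P[2]).apply(np.atleast_2d(p)-[P[0],P[1],0])
```

Run:
```python
from h import *; from station import ctrl
C={n:ctrl.camera(n) for n in("scene","side","wrist")}
S=lambda u,v:(200+u/3,110+v/3); T=lambda u,v:(190+(u-424)/2.2,150+v/2.2)
# cam, pixel, case point
L=[("scene",S(83,457),(-.155,-.24,.158)),("scene",S(374,400),(.155,-.24,.158)),("scene",S(93,508),(-.155,-.24,0)),("scene",S(365,452),(.155,-.24,0)),("scene",S(268,35),(.155,.24,.158)),
("side",T(450,255),(.155,.24,.158)),("side",T(660,328),(-.155,.24,.158)),("side",T(462,295),(.155,.24,0)),("side",T(656,368),(-.155,.24,0)),("side",T(766,57),(-.155,-.24,.158)),
("wrist",(279.5,57),(0,.09,.034)),("wrist",(283,269),(0,-.15,.034))]
def f(P): return np.concatenate([(proj(C[n],c2w(P,p))[0]-px)*(2 if n=="wrist" else 1) for n,px,p in L])
s=least_squares(f,[.55,0,0],loss='soft_l1');P=s.x;print(P);print(f(P).reshape(-1,2).round(1).tolist())
np.save("P.npy",P)
def ray(n,px,z):
    c=C[n];E=c["extrinsics"];d=E[:3,:3]@np.array([(px[0]-c["cx"])/c["fx"],-(px[1]-c["cy"])/c["fy"],-1]);o=E[:3,3]
    return w2c(P,o+d*(z-o[2])/d[2])[0].round(4)
print("pull",ray("wrist",(282.5,288),.174),"scene pull",ray("scene",S(202,303),.174))
for nm,px,z in[("fixed",(282,158),.14),("lidback",(282,135),.152),("foot",(232,14),.05),("head",(245,311),.046),("ring1",(241,217),.047),("ring2",(236,100),.047)]:print(nm,ray("wrist",px,z))
for nm,n,px in[("head","side",T(686,92)),("foot","side",T(618,260)),("head","scene",S(178,435)),("pull","side",T(642,87))]:
    print(nm,n,ray(n,px,.174 if nm=="pull" else .0465))
# triangulate recorder head and foot, wrist+side
def tri(*v):
    return w2c(P,least_squares(lambda p:np.concatenate([proj(C[n],p)[0]-px for n,px in v]),[.55,0,.1]).x)[0].round(4)
print("head",tri(("wrist",(245,311)),("side",T(686,92)),("scene",S(178,435))),"foot",tri(("wrist",(232,14)),("side",T(618,260))),"pull",tri(("wrist",(282.5,288)),("scene",S(202,303)),("side",T(642,87))))
```

```text
[0.55018253 0.05741717 0.01954566]
[[-2.0, 0.1], [1.6, -1.6], [-1.8, 1.1], [-0.4, 0.5], [-0.5, -3.1], [-4.9, -1.7], [-0.2, 1.9], [-1.8, 2.2], [0.3, 3.2], [0.9, -2.3], [-0.2, -0.3], [0.4, 3.2]]
pull [-0.0009 -0.098   0.174 ] scene pull [ 0.0013 -0.1068  0.174 ]
fixed [ 0.0005 -0.0047  0.14  ]
lidback [0.0007 0.0128 0.152 ]
foot [-0.0447  0.125   0.05  ]
head [-0.0478 -0.1973  0.046 ]
ring1 [-0.0465 -0.0774  0.047 ]
ring2 [-0.0454  0.0474  0.047 ]
head side [-0.0415 -0.2037  0.0465]
foot side [-0.0489  0.1164  0.0465]
head scene [-0.0442 -0.193   0.0465]
pull side [-0.0038 -0.0981  0.174 ]
head [-0.0463 -0.1939  0.0524] foot [-0.0445  0.123   0.0555] pull [-0.0008 -0.1025  0.1658]
```

The rows are not in the units I measure in: shifts go in shares of 0.75 m and turns go in shares of pi rad. I convert before sending: -0.044 m is -0.0587, 0.002 m is 0.0027, -0.0195 rad is -0.0062.

Call:
shift_gripper(rows={"plan":[[-0.0587, 0.0027, 0, 0, 0, -0.0062], [0, 0, 0.0333, 0, 0, 0], [0, 0, 0.032, 0, 0, 0], [0, 0, 0, 0, 0, 0], [0, 0, 0, 0, 0, 0]]})

```text
time_s: 0.8
ee_pos: [0.552, -0.0439, 0.1789]
eef_rot: [-3.141, -0.0, 1.59]
force: [0.3, -0.0, 0.3]
grip_width: 0.094
grip_force: 0.0
```

Run:
```python
from station import ctrl
import cv2
c=ctrl.camera("wrist");cv2.imwrite("pics/w1.png",c["pixels"])
```

```text
(no output)
```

View pics/w1.png

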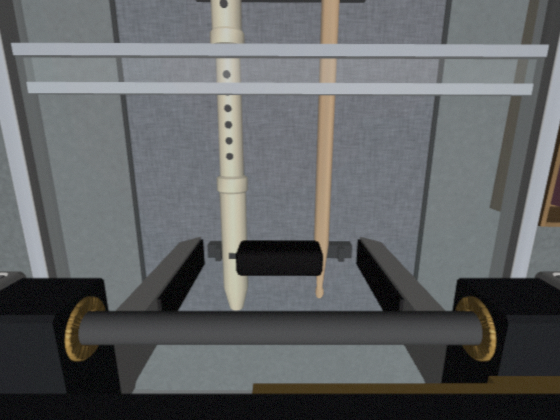

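Run:
```python
from h import *; from station import ctrl
P=np.load("P.npy");c=ctrl.camera("wrist");E=c["extrinsics"]
print(proj(c,[.552,-.0439,.174]),proj(c,[.552,-.0439,.157]))
def ray(px,z):
    d=E[:3,:3]@np.array([(px[0]-c["cx"])/c["fx"],-(px[1]-c["cy"])/c["fy"],-1]);o=E[:3,3]
    return w2c(P,o+d*(z-o[2])/d[2])[0].round(4)
for n,px,z in[("pulltop lo",(279,273),.174),("pull base hi",(279,240),.152),("ring1",(231,185),.055),("ring2",(227,35),.055),("saddle",(280,251),.034),("fixed",(280,88),.14),("lidback",(280,50),.152),("head",(236,308),.0465),("railL in",(44,278),.158),("railR in",(515,278),.158)]: print(n,ray(px,z))
```

```text
[[280.61118399 264.32629146]] [[280.55742775 252.90763225]]
pulltop lo [-0.0011 -0.1067  0.174 ]
pull base hi [-0.0011 -0.0947  0.152 ]
ring1 [-0.0454 -0.0762  0.055 ]
ring2 [-0.044   0.0477  0.055 ]
saddle [-0.0005 -0.1492  0.034 ]
fixed [-0.0006 -0.0036  0.14  ]
lidback [-0.0006  0.0142  0.152 ]
head [-0.0465 -0.208   0.0465]
railL in [-0.1488 -0.1179  0.158 ]
railR in [ 0.1472 -0.1177  0.158 ]
```

Scaled: 0.03 m is 0.04, 0.02 m is 0.0267.

Call:
shift_gripper(rows={"plan":[[0, 0, 0, 0, 0, 0], [0, 0, 0, 0, 0, 0], [0, 0, 0, 0, 0, 0], [0, 0, 0, 0, 0, 0], [0, 0, 0, 0, 0, 0], [0, 0, 0, 0, 0, 0], [0.0267, 0, 0, 0, 0, 0], [0.04, 0, 0, 0, 0, 0], [0.04, 0, 0, 0, 0, 0], [0.04, 0, 0, 0, 0, 0]]}, aperture=0.03, squeeze=20)

```text
time_s: 1.9
ee_pos: [0.5496, 0.0666, 0.1784]
eef_rot: [-3.141, 0.001, 1.59]
force: [5.2, -3.9, -2.2]
grip_width: 0.0499
grip_force: 20.0
```

Call:
shift_gripper(rows={"plan":[[0.04, 0, 0, 0, 0, 0], [0.04, 0, 0, 0, 0, 0], [0.0267, 0, 0, 0, 0, 0], [0.0133, 0, 0, 0, 0, 0], [0.0053, 0, 0, 0, 0, 0], [0.0053, 0, 0, 0, 0, 0], [0, 0, 0, 0, 0, 0], [0, 0, 0, 0, 0, 0]]})

```text
time_s: 2.7
ee_pos: [0.548, 0.1637, 0.1784]
eef_rot: [3.141, -0.001, 1.59]
force: [4.3, 1.3, -1.8]
grip_width: 0.0496
grip_force: 20.0
```

Scaled: 0.004 m is 0.0053.

Call:
shift_gripper(rows={"plan":[[0.0053, 0, 0, 0, 0, 0], [0.0053, 0, 0, 0, 0, 0], [0, 0, 0, 0, 0, 0], [0, 0, 0, 0, 0, 0]]})

```text
time_s: 3.1
ee_pos: [0.548, 0.1688, 0.1783]
eef_rot: [-3.141, 0.005, 1.589]
force: [1.6, -19.1, 1.0]
grip_width: 0.0502
grip_force: 20.0
```

Scaled: -0.05 m is -0.0667, -0.01 m is -0.0133.

Call:
shift_gripper(rows={"plan":[[0, 0, 0, 0, 0, 0], [0, 0, 0, 0, 0, 0], [0, 0, 0, 0, 0, 0], [0, 0, -0.04, 0, 0, 0], [0, 0, -0.04, 0, 0, 0], [-0.0667, -0.0133, 0, 0, 0, 0], [-0.0667, -0.0133, 0, 0, 0, 0], [-0.0667, -0.0133, 0, 0, 0, 0], [-0.0667, -0.02, 0, 0, 0, 0], [-0.012, 0, 0, 0, 0, 0]]}, aperture=0.094, squeeze=20)

```text
time_s: 4.1
ee_pos: [0.5068, -0.0362, 0.2387]
eef_rot: [3.141, 0.0, 1.587]
force: [-0.5, 1.1, -0.3]
grip_width: 0.0939
grip_force: 0.0
```

Call:
shift_gripper(rows={"plan":[[0, 0, 0, 0, 0, 0], [0, 0, 0, 0, 0, 0]]}, aperture=0.06)

```text
time_s: 4.3
ee_pos: [0.5083, -0.0319, 0.2385]
eef_rot: [3.141, -0.0, 1.591]
force: [-0.4, 0.2, 0.2]
grip_width: 0.0815
grip_force: 0.0
```

Run:
```python
from h import *; from station import ctrl
import cv2
P=np.load("P.npy");c=ctrl.camera("wrist");cv2.imwrite("pics/w2.png",c["pixels"]);o=ctrl.get_obs()
print(w2c(P,o["ee_pos"]),o["force"])
s=ctrl.camera("scene");cv2.imwrite("pics/s2.png",s["pixels"])
for z in(.0465,):print(proj(c,c2w(P,[[-.045,-.098,z],[-.045,-.078,z],[-.045,.0465,z],[-.045,-.207,z],[0,.1065,.174]])).round(0))
```

```text
[[-0.04366428 -0.08817988  0.238385  ]] [-0.20336866 -0.1795087  -0.58339163]
[[279. 205.]
 [279. 188.]
 [279.  70.]
 [279. 290.]
 [355. -81.]]
```

View pics/w2.png

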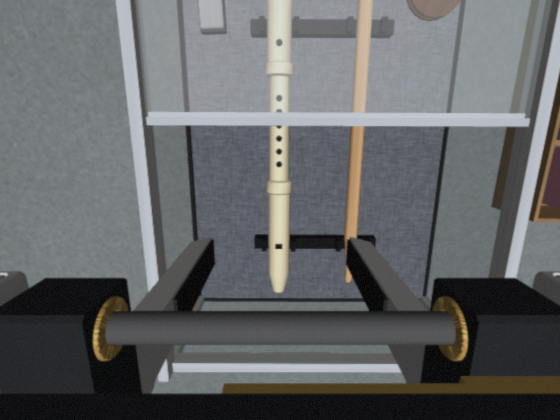

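Scaled: 0.04 m is 0.0533, -0.01 m is -0.0133.

Call:
shift_gripper(rows={"plan":[[-0.0133, -0.0013, 0.0267, 0, 0, 0], [0, 0, 0.0533, 0, 0, 0], [0, 0, 0.0533, 0, 0, 0], [0, 0, 0.0533, 0, 0, 0], [0, 0, 0.04, 0, 0, 0], [0, 0, 0.016, 0, 0, 0], [0, 0, 0.0067, 0, 0, 0], [0, 0, 0, 0, 0, 0], [0, 0, 0, 0, 0, 0]]}, aperture=0.06)

```text
time_s: 5.3
ee_pos: [0.508, -0.0427, 0.0528]
eef_rot: [3.139, 0.0, 1.591]
force: [-0.2, 0.3, 0.6]
grip_width: 0.0599
grip_force: 0.0
```

Run:
```python
from h import *; from station import ctrl
print(w2c(np.load("P.npy"),ctrl.get_obs()["ee_pos"]))
```

```text
[[-0.04414488 -0.09930886  0.05280141]]
```

Scaled: -0.003 m is -0.004.

Call:
shift_gripper(rows={"plan":[[0, 0, 0, 0, 0, 0], [0, 0, 0, 0, 0, 0], [0, 0, 0, 0, 0, 0], [0, 0, 0, 0, 0, 0], [0, 0, 0, 0, 0, 0], [0, 0, -0.004, 0, 0, 0], [0, 0, -0.004, 0, 0, 0], [0, 0, 0, 0, 0, 0], [0, 0, 0, 0, 0, 0]]}, aperture=0.01, squeeze=45)

```text
time_s: 6.2
ee_pos: [0.5072, -0.0429, 0.0576]
eef_rot: [3.141, 0.0, 1.59]
force: [0.2, -0.4, -0.4]
grip_width: 0.0238
grip_force: 45.0
```

Call:
shift_gripper(rows={"plan":[[-0.0067, 0, -0.0293, 0, -0.0318, 0], [-0.0067, 0, -0.0293, 0, -0.0318, 0], [-0.0067, 0, -0.0293, 0, -0.0318, 0], [0, 0, 0, 0, 0, 0], [0, 0, 0, 0, 0, 0]]})

```text
time_s: 6.7
ee_pos: [0.5072, -0.0506, 0.1237]
eef_rot: [-3.141, 0.297, 1.591]
force: [0.5, 0.1, -0.3]
grip_width: 0.0234
grip_force: 45.0
```

Run:
```python
from h import *; from station import ctrl
import cv2
o=ctrl.get_obs();P=np.load("P.npy");print(w2c(P,o["ee_pos"]),o["moment"])
A=ctrl.camera("wrist")["pixels"];B=ctrl.camera("side")["pixels"][120:330,190:370]
cv2.imwrite("pics/w3.png",np.hstack([cv2.resize(A,(440,330)),cv2.resize(B,(283,330))]))
```

```text
[[-0.04511582 -0.10720004  0.12374028]] [0.09601532 0.03194629 0.01167954]
```

View pics/w3.png

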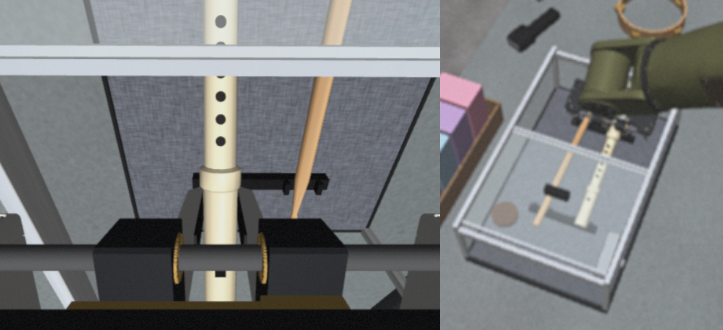

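Create chk.py:
```python
from h import *; from station import ctrl
P=np.load("P.npy");o=ctrl.get_obs();Rt=R.from_euler('xyz',o["eef_rot"]);c=ctrl.camera("side")
for n,l in(("head",-.108),("foot",.222)):
    w=o["ee_pos"]+Rt.apply([l,0,.006]);print(n,w2c(P,w).round(4),proj(c,w).round(1))
```

```bash
python3 chk.py
```

```text
head [[-0.0455 -0.213   0.1491]] [[312.6 172.1]]
foot [[-0.0455  0.1025  0.0523]] [[278.8 263.3]]
```

Scaled: -0.022 m is -0.0293, -0.005 m is -0.0067, -0.1 rad is -0.0318.

Call:
shift_gripper(rows={"plan":[[-0.0067, 0, -0.0293, 0, -0.0318, 0], [-0.0067, 0, -0.0293, 0, -0.0318, 0], [0, 0, 0, 0, 0, 0], [0, 0, 0, 0, 0, 0], [0, 0, 0, 0, 0, 0]]})

```text
time_s: 7.35
ee_pos: [0.5068, -0.046, 0.1679]
eef_rot: [-3.14, 0.498, 1.591]
force: [0.2, 0.0, -0.3]
grip_width: 0.0235
grip_force: 45.0
```

```bash
python3 chk.py
```

Run:
```python
from station import ctrl
import cv2
cv2.imwrite("pics/sd4.png",cv2.resize(ctrl.camera("side")["pixels"][120:330,190:370],None,fx=2.8,fy=2.8))
```

```text
head [[-0.0454 -0.2003  0.2142]] [[312.4 162.2]]
foot [[-0.0454  0.0896  0.0566]] [[280.2 259.3]]
```

View pics/sd4.png

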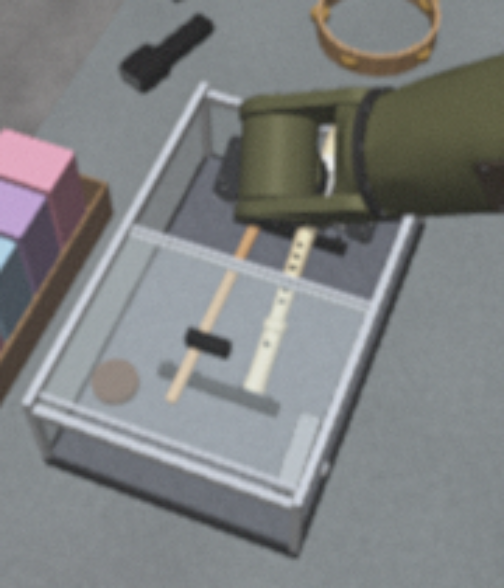

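Scaled: -0.03 m is -0.04, 0.004 m is 0.0053.

Call:
shift_gripper(rows={"plan":[[-0.0267, 0, 0.004, 0, 0, 0], [-0.04, 0, 0.0053, 0, 0, 0], [-0.04, 0, 0, 0, 0, 0], [-0.04, 0, 0, 0, 0, 0], [0, 0, 0, 0, 0, 0]]})

```text
time_s: 7.95
ee_pos: [0.5092, -0.1481, 0.217]
eef_rot: [3.139, 0.5, 1.586]
force: [0.2, 0.4, -1.6]
grip_width: 0.0235
grip_force: 45.0
```

```bash
python3 chk.py
```

```text
head [[-0.0454 -0.3023  0.2635]] [[323.3 130. ]]
foot [[-0.0441 -0.0127  0.1053]] [[291.3 225.7]]
```

Call:
shift_gripper(rows={"plan":[[-0.04, 0, 0, 0, 0, 0], [-0.04, 0, 0, 0, 0, 0], [-0.04, 0, 0, 0, 0, 0], [-0.04, 0, 0, 0, 0, 0], [0, 0, 0, 0, 0, 0], [0, 0, 0, 0, 0, 0]]})

```text
time_s: 8.6
ee_pos: [0.511, -0.2501, 0.2721]
eef_rot: [-3.141, 0.499, 1.59]
force: [-0.6, -0.4, -0.8]
grip_width: 0.0237
grip_force: 45.0
```

```bash
python3 chk.py
```

```text
head [[-0.0452 -0.4044  0.3185]] [[334.2  97. ]]
foot [[-0.0451 -0.1147  0.1606]] [[302.8 191.8]]
```

Scaled: -0.026 m is -0.0347, -0.018 m is -0.024.

Call:
shift_gripper(rows={"plan":[[-0.0187, 0, -0.0347, 0, 0, 0], [-0.0187, 0, -0.0347, 0, 0, 0], [-0.0187, 0, -0.0347, 0, 0, 0], [-0.0187, 0, -0.0347, 0, 0, 0], [-0.0133, 0, -0.024, 0, 0, 0], [0, 0, 0, 0, 0, 0], [0, 0, 0, 0, 0, 0], [0, 0, 0, 0, 0, 0], [0, 0, 0, 0, 0, 0], [0, 0, 0, 0, 0, 0]]})

```text
time_s: 9.65
ee_pos: [0.5112, -0.25, 0.4111]
eef_rot: [-3.14, 0.5, 1.591]
force: [0.3, 1.7, -1.9]
grip_width: 0.0238
grip_force: 45.0
```

```bash
python3 chk.py
```

Run:
```python
from station import ctrl
import cv2,numpy as np
a=ctrl.camera("side")["pixels"][60:330,190:400];b=ctrl.camera("scene")["pixels"][90:360,180:400]
cv2.imwrite("pics/f5.png",cv2.resize(np.hstack([a,b]),None,fx=1.8,fy=1.8))
```

```text
head [[-0.0449 -0.4043  0.4575]] [[338.7  60.8]]
foot [[-0.0451 -0.1146  0.2995]] [[304.5 164. ]]
```

View pics/f5.png

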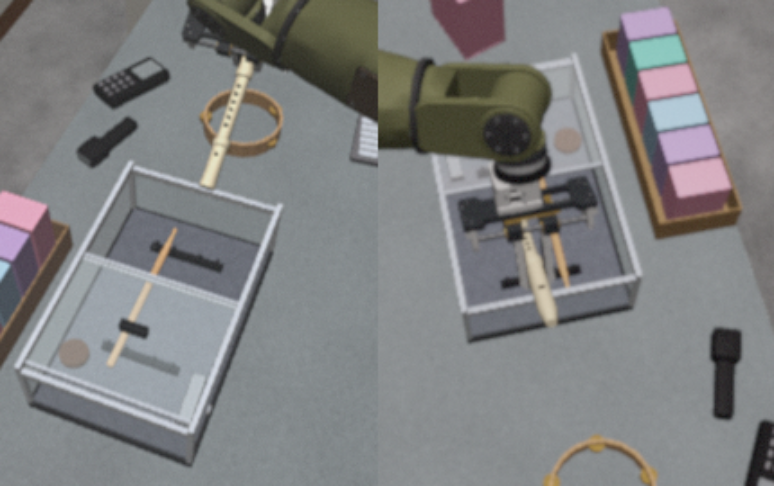

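The recorder is out and clear of the case. In the side view its foot sits at about (305, 161), as predicted, and the panel is open with the drumstick still in its lane.

```bash
python3 -c "
from station import ctrl
print(abs(ctrl.get_obs()['joint_vel']).max());print(ctrl.hand_in())"
```

```text
0.0034384241644577337
the job is handed in; nothing more can be done
None
```

I slid the panel open to its stop, drew the recorder out beak first, and handed the job in at about 10 s. The gripper still holds it with its lower end about 140 mm above the rim. The drumstick and other items looked undisturbed in the last pictures; the judge's result was not shown.

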